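# Turn the brush round in its drawer

## Robot

A 6-joint arm with a two-finger parallel gripper is mounted at the origin on a cart in front of the work surface, level with it; the furniture and walls round the work are solid. World frame = base frame: x ahead of the robot, y to its left, z up, the work surface at z = 0. Lengths are in m, angles in rad, forces in N, time in s.
With the tool pointing down it reaches from about 0.35 to 0.725 m from the base axis. Payload 4.3 kg.
Tool frame: the origin (TCP) lies at the very end of the fingers, on their centre line; the grasp point (between the pads) lies 19 mm behind it; z points along the fingers, y is the line along which they close (so a half turn about z gives the same grasp; the last joint's range is limited). The gripper opens to 85 mm and grips with 20 to 120 N. Pads are 22 mm wide; open, the fingers measure 114 mm over their backs; the gripper's body (76 mm by 85 mm) begins 54 mm behind the grasp point. The pads swing forward as they close: fully open they stand 13 mm farther back than shut.
Start: joints at [-1.3, 0.377, 0.081, 1.274, 0, 1.46], TCP at [0.214, -0.534, 0.231] pointing down, gripper open.
Joint ranges: [-2.72, 2.72], [-0.84, 1.66], [-1.02, 1.22], [-1.77, 2.12], [-1.37, 1.28], [-3.14, 3.14]. Speed limits (rad/s): [2.57, 2.57, 3.14, 3.14, 3.14, 3.14].

## Interface

Orientations are given as a unit quaternion [x, y, z, w].
In Python, from station import env, effector, imaging gives the robot as it stands. The module is installed in compiled form; this text tells all that it offers. Calls block until the motion is done:
- env.move_to(position, orientation): joint-space move of the TCP to a pose.
- env.line_to(position, rotation=None, rate=0.15, until_force=None): straight line of the TCP; rotation=None keeps the orientation; rate is the mean speed in m/s. With until_force (N) it stops when the force on the tool has changed by that much, and returns True; else False.
- env.move_joints(angles): joint-space move.
- effector.command_gripper(opening, f_grip=None): finger opening in m; f_grip is the grip in N (None keeps the last); returns when the fingers have stopped.
- env.wait(seconds).
- env.solve_ik(position, orientation): joint angles nearest the present ones, or None.
- imaging.snapshot(name): name is "scene" or "top"; returns the picture (420x560x3 uint8, red, green, blue); there is no depth.
- imaging.calibration(name): a dict with "mtx" (3x3 intrinsics, pixels), "k1" (the pictures are not rectified: a ray, as slopes to the right and down, at radius r is drawn at 1 + k1 r^2 times it, then the intrinsics apply), "pose" (4x4, takes a point from camera to world coordinates). Camera axes: x right, y down, z forward; pixel columns grow to the right and rows downward; lengths in m; the calibration is good to about 2 mm. A picture is of the moment at which its call begins. calibration takes no time and is no camera call.
A pose or a line that the arm cannot do raises env.PlanningError and nothing moves.
- env.sign_off(): hands the job in; it is judged then, once.
Readings, each from a call of its own:
- env.read_t(): time.
- env.read_joints(): joint angles.
- env.read_dq(): joint speeds.
- env.read_joint_torque(): joint torques, N m.
- env.read_tool_pos(): TCP position.
- env.read_tcp_rot(): TCP orientation.
- env.read_ft_force(): force on the tool from outside, world axes, zero at the start.
- env.read_wrist_torque(): the same for the moment, N m.
- env.read_opening(): finger opening in m.
- env.read_grasp_force(): force on a finger pad.
Only numpy, scipy, OpenCV 4.12 (cv2) and the standard library are available. Lean on these libraries where they do the work, as an engineer would, in place of code of your own. Each camera call takes 0.05 s, during which the arm holds its last target. There are 200 camera calls.

## Task

The big orange-handled brush was put into the open brush drawer bristles first. Draw it out by its handle, lay it down on the bare counter, take it again by its bristle half and put it back into the drawer handle first, so that the whole brush lies in the drawer with its bristles at the open front end. Then push the drawer fully home, and leave everything else where it is.

Things in the scene. Friction and masses are not known exactly. Their poses are not given: they have to be found in the camera images.
- brush: Paint brush: orange wooden handle, metal ferrule, dark bristles; rigid, 258 mm long, 10 to 12 mm thick, 22 g. Origin: middle of its length, on its underside; +y to the handle tip (+127 mm), -y to the bristles (ferrule and bristles -85 to -127 mm). Wood from -80 to +120 mm is about 10 mm wide. Starts in the drawer, bristles under the case roof, the outer 125 mm of the handle in the open.
- bristle_tip (a point): Tip of the brush's bristles, on its long axis; about 6 mm above what the brush lies on.
- handle_tip (a point): Tip of the brush's handle, on its long axis; about 5 mm above what the brush lies on.
- brush_box: Fixed flat case of light wood for brushes, 290 mm deep (x), 130 mm wide (y), 46 mm high, with a drawer in it. Origin: centre of its underside on the counter; x points to its closed back, so the drawer comes out to -x; z up. Closed roof from 40 to 46 mm above the counter over the whole case. The counter ahead of the drawer's front (to the robot's left) is bare.
- case_mouth (a point): Centre of the case's open front edge, x = -145 mm in the case frame, 25 mm above the counter; x points into the case. The part of the drawer that is beyond this edge is open from above, the rest is under the roof (31 mm clear between drawer floor and roof).
- brush_drawer (a joint): Drawer slide: 0 = fully home (front against the case), grows as it comes out to the case's -x, at most 0.16 m; starts 0.125 to 0.15. Slides with about 2.5 N of friction, stays where it is left, hard stop at 0.
- drawer_floor (a point): Middle of the drawer's inner floor, 9 mm above the counter, moves with the drawer; x to the drawer's back, z up. Inside: x -141.5 to +140.5 mm, 106 mm wide, side and back walls 23 mm high. The dark front (outer face x = -153.5 mm) is cut away in the middle, 76 mm wide, down to the floor, so a brush and fingers pass straight out; it stands as two upright pieces beside the cut-out.
- front_left (a point): Middle of the outer face of the drawer front's upright piece on the case's +y side (piece 27 mm wide, from 1 to 43 mm above the counter, 51.5 mm off the drawer's centre line); moves with the drawer; x points into the drawer.
- front_right (a point): The same for the piece on the case's -y side, which is nearer the robot and clear of the jar behind: a good place to push.
- tape: Ring of masking tape, 96 mm wide, 25 mm high, loose on the rear of the case roof; origin centre of underside. Bystander.
- slip_pot: Squat pale pot, 67 mm wide, 34 mm high; origin centre of underside. Bystander behind the case.
- water_pot: Speckled pale pot, 68 mm wide, 63 mm high; origin centre of underside. Bystander.
- bowl: Green bowl, 126 mm wide, 69 mm high; origin centre of underside. Bystander.
- pinch_pot: Small pale pinch pot, 64 mm wide, 38 mm high; origin centre of underside. Bystander.
- blue_rib: Flat blue rib, 50 x 80 x 9 mm; origin centre of underside. Bystander.

How it is judged:
By the outcome, as a careful person would: the job done as asked, in the order asked, and still so for the second after the job is handed in, with the robot touching nothing.
It also fails if it takes over 72 s, if anything falls off the work surface, if the arm or the gripper's body presses on something with over 40 N, if the wrist force passes 120 N, or if a joint passes its speed limit or range.

## Working session

There is one attempt and no reset: what is moved stays moved. The work goes in short steps, each a Python script; the robot and the scene stay as the last script left them, time stands still between calls to the robot, and variables do not carry over. Pictures are saved under pics/ and viewed, at most 10 in all, crops included, and the job is handed in when it is done.

```bash
mkdir -p pics
cat > h.py <<'E'
import numpy as np, cv2
from station import env, effector, imaging
def snap(n,f=None):
    im=imaging.snapshot(n)
    if f: cv2.imwrite('pics/'+f,im[:,:,::-1])
    return im
def ray(cam,uv):
    c=imaging.calibration(cam);K=np.array(c['mtx']);T=np.array(c['pose'])
    d=(np.array(uv,float)-K[:2,2])/[K[0,0],K[1,1]]
    u=d.copy()
    for _ in range(20): u=d/(1+c['k1']*(u@u))
    return T[:3,3],T[:3,:3]@np.array([u[0],u[1],1])
def onz(cam,uv,z):
    o,d=ray(cam,uv); return o+d*(z-o[2])/d[2]
def proj(cam,p):
    c=imaging.calibration(cam);K=np.array(c['mtx']);T=np.array(c['pose'])
    q=T[:3,:3].T@(np.array(p)-T[:3,3]);u=q[:2]/q[2];u=u*(1+c['k1']*(u@u))
    return K[:2,:2]@u+K[:2,2]
E
python3 - <<'E'
from h import *
for n in('top','scene'):
    snap(n,n+'0.png'); c=imaging.calibration(n); print(n,np.round(c['pose'],3),c['k1'],c['mtx'][0][0])
print(env.read_tcp_rot(),env.read_t())
E
```

```text
top [[ 0.016 -0.994  0.111  0.335]
 [-1.    -0.017 -0.005  0.047]
 [ 0.007 -0.111 -0.994  1.355]
 [ 0.     0.     0.     1.   ]] 0.00674026278529524 392.846497318467
scene [[ 0.783 -0.34   0.521 -0.632]
 [-0.622 -0.402  0.672 -1.389]
 [-0.019 -0.85  -0.527  1.198]
 [ 0.     0.     0.     1.   ]] -0.055199254629217716 523.2401731300406
[ 9.81926440e-01  1.89260601e-01 -7.37567821e-05 -9.40885171e-04] 0.1
```

View pics/top0.png

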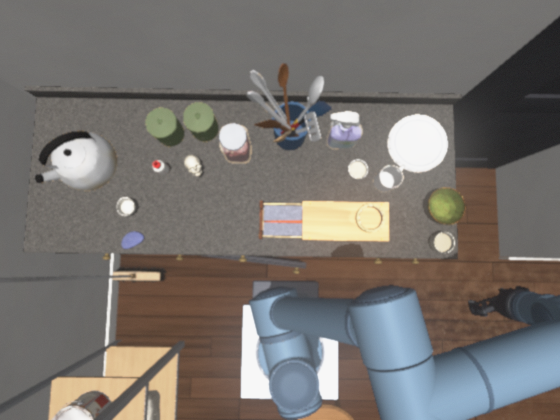

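View pics/scene0.png

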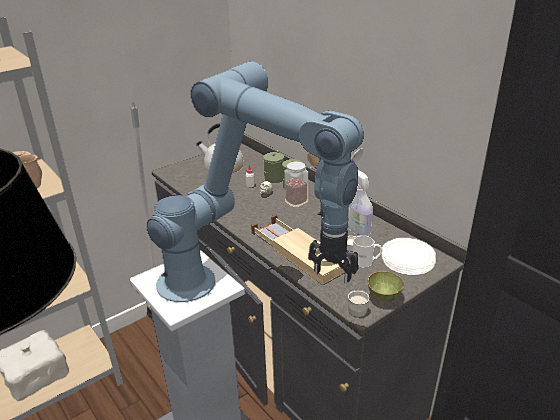

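The top picture shows the case at columns 302–390, rows 202–241, with the drawer out to column 262. The orange handle runs along row ~221 from column 265 to 302, and the counter to the left is bare. In the scene picture the arm stands over the rear of the case.

```bash
cat >> h.py <<'E'
def orange(im,box):
    x0,x1,y0,y1=box
    hsv=cv2.cvtColor(im,cv2.COLOR_RGB2HSV).astype(int)
    m=((hsv[...,0]<14)&(hsv[...,1]>140)&(hsv[...,2]>100)).astype(np.uint8)
    b=np.zeros_like(m);b[y0:y1,x0:x1]=m[y0:y1,x0:x1]
    n,l,s,c=cv2.connectedComponentsWithStats(b,connectivity=8)
    if n<2: return None
    return np.argwhere(l==1+np.argmax(s[1:,4]))[:,::-1]
def ends(pts,cam,z):
    P=np.array([onz(cam,p,z)[:2] for p in pts]); c=P.mean(0)
    v=np.linalg.svd(P-c)[2][0]; t=(P-c)@v
    return c+v*t.min(),c+v*t.max(),v,len(P)
E
python3 - <<'E'
from h import *
im=snap('top')
p=orange(im,(255,310,200,245)); print(p.min(0),p.max(0)); print(ends(p,'top',.016))
cv2.imwrite('pics/crop.png',cv2.resize(im[190:255,245:405,::-1],None,fx=5,fy=5,interpolation=cv2.INTER_NEAREST)[:600,:800])
hsv=cv2.cvtColor(im,cv2.COLOR_RGB2HSV)
m=cv2.inRange(hsv,(12,60,130),(30,255,255)); b=np.zeros_like(m);b[190:255,302:400]=m[190:255,302:400]
c=max(cv2.findContours(b,0,1)[0],key=cv2.contourArea);r=cv2.minAreaRect(c);print(r)
for q in cv2.boxPoints(r): print(q,onz('top',q,.046))
E
```

```text
[300 221] [300 221]
(array([ 0.43650813, -0.02787272]), array([ 0.43650813, -0.02787272]), array([1., 0.]), 1)
((345.4999694824219, 220.5), (86.99998474121094, 40.99999237060547), -0.0)
[301.99997 241.     ] [ 0.36778218 -0.03354651  0.046     ]
[301.99997 200.     ] [ 0.50503507 -0.03214542  0.046     ]
[388.99997 200.     ] [ 0.51007335 -0.32474406  0.046     ]
[388.99997 241.     ] [ 0.37262666 -0.32276168  0.046     ]
```

View pics/crop.png

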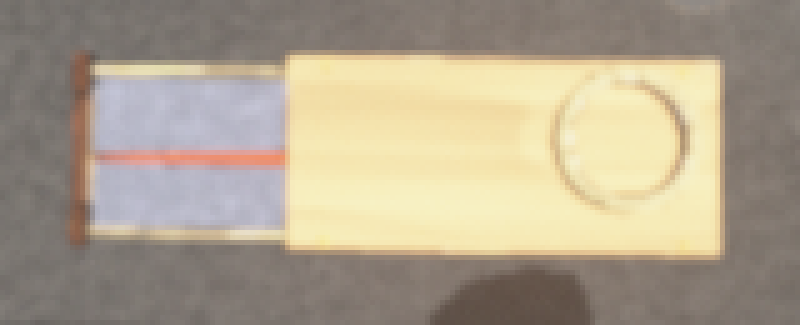

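The crop shows the case front edge at column 302 and its back at 389, turned by less than 1°. The drawer's dark front is at column ~260 and the salmon handle runs along row ~221.5 with its tip near column 264. I'll get the world values with a better colour mask.

```bash
sed -i "s/m=((hsv\[.*/r=im.astype(int); m=((r[...,0]-r[...,1]>75)\&(r[...,0]>140)).astype(np.uint8)/" h.py
python3 - <<'E'
from h import *
im=snap('top')
p=orange(im,(262,303,210,235)); print(p.min(0),p.max(0)); print(ends(p,'top',.016))
# case corners (roof) FL(far) FR(near) BL BR
C=[onz('top',q,.046)[:2] for q in [(302,200.7),(302,240.3),(389.2,202),(389.2,241.6)]]
print(np.round(C,4))
f=(C[0]+C[1])/2;b=(C[2]+C[3])/2;print('mouth',f,'back',b,'len',np.linalg.norm(f-b),'w',np.linalg.norm(C[0]-C[1]))
# edge fit of the wood
r=im.astype(int)
for sl in (range(306,386,8),):
    t=[];bt=[]
    for c in sl:
        g=np.diff(r[190:255,c,0]-0*r[190:255,c,2]); t.append(190.5+np.argmax(g[:20]));bt.append(190.5+35+np.argmin(g[35:]))
    print(t,bt)
D=[onz('top',q,.043)[:2] for q in [(259.8,201),(259.8,239)]];print('front outer',D)
E
```

```text
[271 221] [301 222]
(array([0.43515075, 0.07116054]), array([ 0.43444106, -0.03133423]), array([-0.00692408, -0.99997603]), 46)
[[ 0.5027 -0.0322]
 [ 0.3701 -0.0335]
 [ 0.5033 -0.3253]
 [ 0.3707 -0.3234]]
mouth [ 0.4363818  -0.03284643] back [ 0.43697793 -0.32435907] len 0.2915132480357293 w 0.13257297469081836
[np.float64(200.5), np.float64(200.5), np.float64(200.5), np.float64(200.5), np.float64(200.5), np.float64(200.5), np.float64(201.5), np.float64(201.5), np.float64(201.5), np.float64(201.5)] [np.float64(239.5), np.float64(239.5), np.float64(240.5), np.float64(240.5), np.float64(240.5), np.float64(240.5), np.float64(240.5), np.float64(240.5), np.float64(240.5), np.float64(241.5)]
front outer [array([0.49958445, 0.10962287]), array([0.37216414, 0.10680138])]
```

```bash
cat >> h.py <<'E'
def q(psi): return [np.cos(psi/2),np.sin(psi/2),0,0]   # tool down, tool x at yaw psi
E
python3 - <<'E'
from h import *
H=np.pi/2
Q=q(H)
effector.command_gripper(.045)
env.move_to([.435,.010,.12],Q); print(env.read_joints())
env.line_to([.435,.010,.0115],rate=.12)
effector.command_gripper(0,f_grip=40)
print(env.read_opening(),env.read_grasp_force(),env.read_ft_force(),env.read_t())
env.line_to([.435,.010,.0165],rate=.05)
env.line_to([.436,.315,.0175],rate=.12)
print(env.read_opening(),env.read_grasp_force(),env.read_t())
snap('top','t1.png')
im=cv2.imread('pics/t1.png');cv2.imwrite('pics/t1c.png',cv2.resize(im[130:260,130:330],None,fx=4,fy=4))
E
```

```text
[-1.24239993e-01  1.71175771e-01 -4.98953811e-01  8.99830283e-01
 -2.66336258e-04  1.44781485e+00]
0.008025972842581443 41.06512427330017 [-0.63930032 -0.04025913  6.37668378] 4.275
0.008694757107681046 40.34417152404785 7.2167
```

View pics/t1c.png

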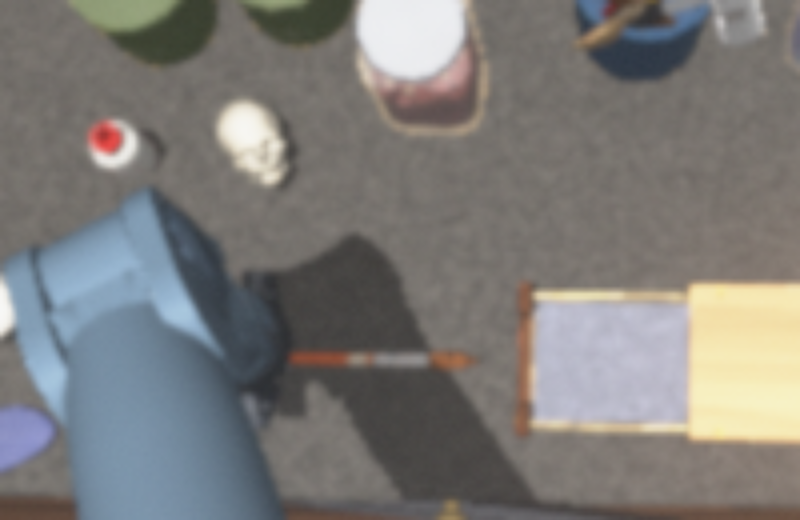

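The crop shows the brush fully out and held straight. Its bristle tip is at crop (477, 360), about 30 mm clear of the drawer front, which is at crop column 520. The tip's y is about 0.14, as expected. Next I'll lift, turn and lay it down.

Run:
```python
from h import *
H=np.pi/2
env.line_to([.436,.315,.16],rate=.2)
print(env.read_joints(), env.solve_ik([.44,.315,.16],q(-H)))
for a in (H/2,0,-H/2,-H): env.move_to([.44,.315,.16],q(a))
print(env.read_joints()); 
env.line_to([.44,.315,.02],rate=.15)
print(env.line_to([.44,.315,.0032],rate=.03,until_force=4),env.read_tool_pos(),env.read_ft_force())
effector.command_gripper(.03)
env.line_to([.44,.315,.15],rate=.2)
env.move_to([.44,.20,.25],q(-H))
print(env.read_t())
snap('top','t2.png')
im=cv2.imread('pics/t2.png');cv2.imwrite('pics/t2c.png',cv2.resize(im[130:260,130:330],None,fx=4,fy=4))
```

```text
[ 5.07612630e-01  3.34221227e-01 -1.71659396e-01  1.06654946e+00
 -5.31508569e-05  2.07846555e+00] [ 0.50407839  0.33985465 -0.16076775  1.07017393  0.         -1.06671793]
[ 5.04055261e-01  3.39845459e-01 -1.60778861e-01  1.07017332e+00
 -2.18568475e-05 -1.06841018e+00]
True [0.4396164  0.31479693 0.00321105] [ 0.32251398 -1.26190699  4.21472712]
18.5083
```

View pics/t2c.png

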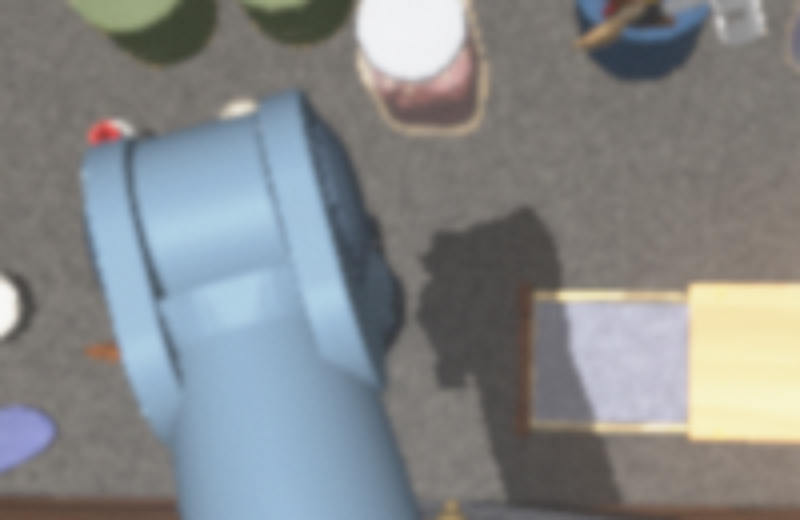

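The brush lies with its bristle tip at crop (88, 352), and the arm hides the rest. I'll move the arm aside and measure it.

Run:
```python
from h import *
env.move_to([.42,-.05,.25],q(-np.pi/2))
im=snap('top','t3.png')
p=orange(im,(135,255,195,245)); print(p.min(0),p.max(0)); print(ends(p,'top',.008)); print(onz('top',(152,218),.006))
im=cv2.imread('pics/t3.png');cv2.imwrite('pics/t3c.png',cv2.resize(im[130:260,130:330],None,fx=4,fy=4))
print(env.read_t())
```

```text
[183 217] [224 219]
(array([0.44121255, 0.37349814]), array([0.44083124, 0.23275559]), array([-0.00270925, -0.99999633]), 104)
[0.43903696 0.47996661 0.006     ]
19.5917
```

View pics/t3c.png

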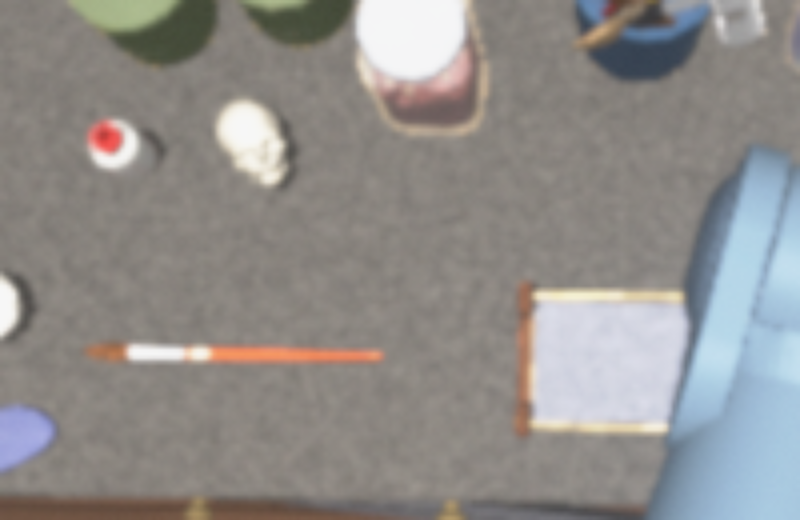

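The crop shows the brush lying handle-first toward the drawer, bristle tip at crop (86, 352) and handle tip at (383, 355). That is 256 mm, which fits the 258 mm given, with its centre at about (0.440, 0.357).

Run:
```python
from h import *
Q=q(-np.pi/2)
env.move_to([.4405,.412,.15],Q); print(env.read_joints())
env.line_to([.4405,.412,.0035],rate=.15)
effector.command_gripper(0,f_grip=40)
print(env.read_opening(),env.read_grasp_force())
env.line_to([.4405,.412,.02],rate=.1)
env.line_to([.4365,.33,.018],rate=.12)
snap('top','t4a.png')
print(env.line_to([.4365,.014,.017],rate=.12,until_force=10),env.read_tool_pos(),env.read_ft_force())
print(env.read_opening(),env.read_t())
snap('top','t4.png')
a=cv2.imread('pics/t4a.png')[190:255,130:330];b=cv2.imread('pics/t4.png')[190:255,130:330]
cv2.imwrite('pics/t4c.png',cv2.resize(np.vstack([a,b]),None,fx=4,fy=4))
```

```text
[ 6.45393023e-01  4.65822155e-01  5.30549717e-03  1.10976906e+00
 -4.25694261e-04 -9.24102582e-01]
0.008308151221941932 40.383238792419434
False [0.43644803 0.01430537 0.0169542 ] [ 0.45436926  0.37385173 -0.52477901]
0.008529468450768558 26.7333
```

View pics/t4c.png

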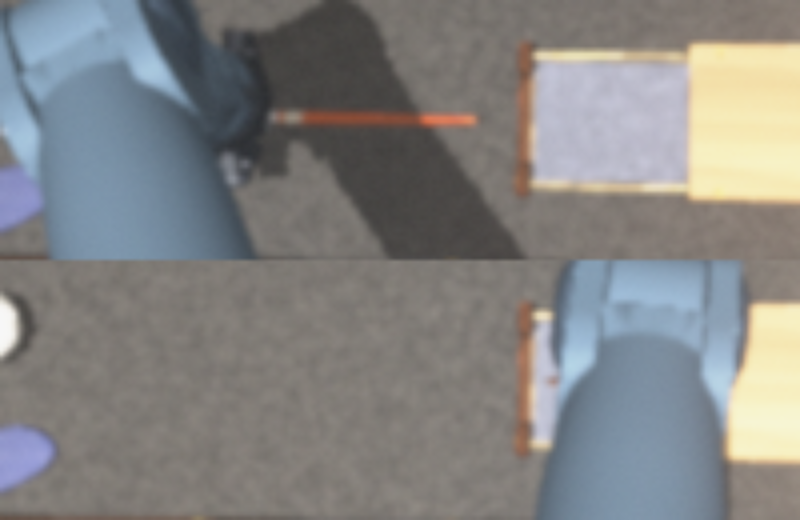

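The lower half shows the bristle tip at crop (546, 380), about 12 mm inside the drawer front, as planned. Next: lower, release, check and push.

Run:
```python
from h import *
Q=q(-np.pi/2)
print(env.line_to([.4365,.0143,.0125],rate=.03,until_force=4),env.read_tool_pos())
effector.command_gripper(.03)
env.line_to([.4365,.0143,.12],rate=.15)
effector.command_gripper(0)
env.move_to([.386,.20,.12],Q)
snap('top','t5.png')
im=cv2.imread('pics/t5.png');cv2.imwrite('pics/t5c.png',cv2.resize(im[190:255,210:330],None,fx=6,fy=6))
print(env.read_t())
```

```text
True [0.43717751 0.01436335 0.01375206]
29.4333
```

View pics/t5c.png

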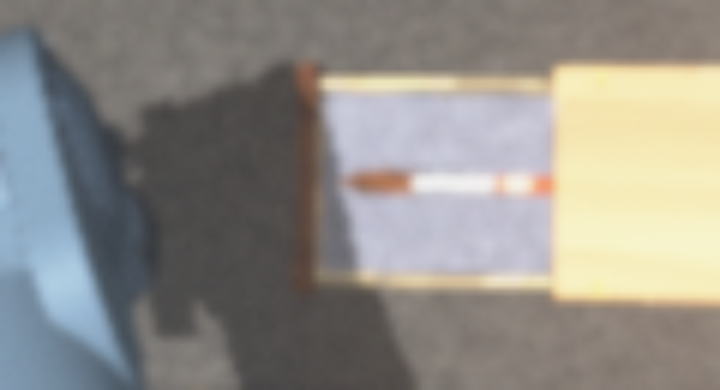

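The brush lies straight in the drawer. Its bristle tip, at crop (345, 182), is about 14 mm inside the front (crop column 315). Now push.

Run:
```python
from h import *
env.move_to([.386,.165,.06],q(-np.pi/2))
env.line_to([.386,.165,.022],rate=.1)
print(env.line_to([.386,.02,.022],rate=.07,until_force=15),env.read_tool_pos(),env.read_ft_force())
print(env.line_to([.386,-.035,.022],rate=.03,until_force=12),env.read_tool_pos(),env.read_ft_force())
p=env.read_tool_pos()
env.line_to([.386,p[1]+.06,.03],rate=.15)
env.line_to([.386,p[1]+.07,.15],rate=.2)
env.move_to([.386,.25,.2],q(-np.pi/2))
print(env.read_t())
snap('top','t6.png')
im=cv2.imread('pics/t6.png');cv2.imwrite('pics/t6c.png',cv2.resize(im[180:265,230:400],None,fx=4.5,fy=4.5))
```

```text
False [0.38582813 0.01998893 0.02195243] [-0.9166121   2.0394665   0.40030834]
True [ 0.38548553 -0.01080039  0.02173653] [-0.31553053  2.01932783 -0.60153503]
35.7833
```

View pics/t6c.png

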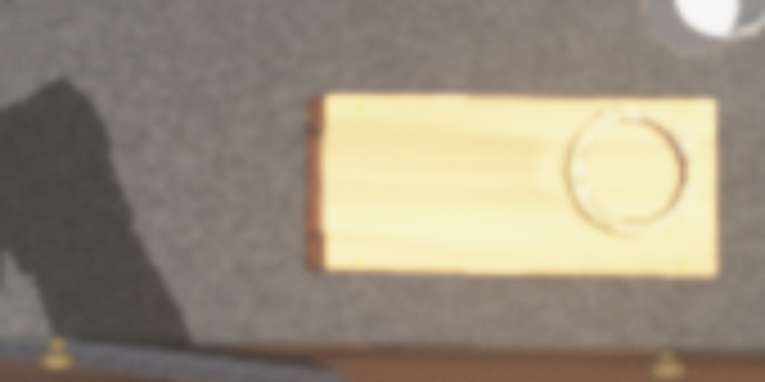

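The picture shows the dark front tight against the case: its rim, crop columns 313–325, is about 9 mm deep against 8.5 mm expected. Time remains, so I'll make a second slow push to be sure it is home, then hand in.

Run:
```python
from h import *
env.move_to([.386,.06,.08],q(-np.pi/2))
env.line_to([.386,.03,.022],rate=.1)
print(env.line_to([.386,-.035,.022],rate=.02,until_force=15),env.read_tool_pos(),env.read_ft_force())
p=env.read_tool_pos()
env.line_to([.386,p[1]+.06,.03],rate=.1)
env.line_to([.386,p[1]+.07,.15],rate=.2)
env.wait(.5)
print(env.read_t()); env.sign_off()
```

```text
True [ 0.38564667 -0.01074292  0.02183726] [1.0984693  1.0883025  0.60110883]
41.575
the job is handed in; nothing more can be done
```

The brush is back in the drawer handle first with its bristles at the open front, the drawer is pushed home (a second push stopped at the same point), and the job was handed in at about 42 s.

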